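# Put the carving turntable's swivel together

### The job

Assemble the swivel of the carving turntable: first seat the wide flanged hub face down on the base plate, fully home over its centring spigot. Then take the end cap off its sloping rest, lay it face down on the rubber mat and let go of it, take it again from above and seat it face down, fully home, over the spigot on top of the hub. Set the parts down rather than dropping them, and leave the paint tin, the brush and the loose spacer ring where they are.

Things in the scene. Friction and masses are not known exactly. Their poses are not given: they have to be found in the camera images.
- base_top (a point): Centre of the top face of the base plate, a dark steel disc 120 mm across, 12 mm thick, fixed to the bench. A steel spigot, 34 mm in diameter, 8 mm high, 1 mm chamfer, stands on this face. It is adjustable and its place is NOT measured: its axis is off this point by up to 3 mm in x and up to 3 mm in y, so find it by touch (or sight).
- hub_mid (a point): The hub, loose aluminium, 0.32 kg, standing on its face (face down). Upwards: flange 76 mm across, 10 mm thick; round neck 48 mm across, 10 to 42 mm up; spigot 26 mm across, 42 to 50 mm up. The face has a recess 36.5 mm across, 10 mm deep. Point: on the axis, 25 mm from the face; z from face to neck. Home, it is 25 mm above base_top (33 mm if still on top of the spigot).
- cap_mid (a point): The end cap, loose aluminium, 0.16 kg, smaller than the hub. From its face: flange 64 mm across, 10 mm thick; plain round neck 32 mm across, from 10 to 48 mm. The face has a recess 28.5 mm across, 10 mm deep, for the hub's top spigot. Point: on the axis, 24 mm from the face; z axis from face to neck. Home on the hub it is 41 mm above hub_mid. It starts on the rest (rest).
- rest: Fixed plywood rest, 110 mm wide, 65 mm high; origin under its middle on the bench; x points away from the robot's side. The cap leans with its face on the sloping board and its rim on two 16 mm long pegs, its neck towards -x of the rest and 30 degrees above level. Lift it off along its neck and upwards.
- mat_top (a point): Centre of the top of a black rubber mat, 120 by 120 mm, 4 mm thick, fixed flat on the bench. Lay the cap here, within 40 mm of the centre, before it goes on the hub; lying face down its cap_mid is 24 mm above this point.
- tin_mid (a point): Bystander: a steel paint tin, 72 mm across and 85 mm high; the point is half-way up. Leave it alone.
- brush: Bystander: a paint brush lying on the bench, about 200 mm long along its x axis; origin near its middle, underneath. Leave it alone.
- spacer_mid (a point): Bystander: a plain loose aluminium spacer ring without a neck, 72 mm outside, 40 mm inside, 12 mm high, lying flat; the point is its centre. Leave it alone.
Not all that is in view belongs to the job. What is shaped like the part that bears cap_mid but blue or orange is not meant.

How it is judged:
By the outcome, as a careful person would: the job done as asked, in the order asked, and still so for the second after the job is handed in, with the robot touching nothing.
It also fails if it takes over 72 s, if anything falls off the work surface, if the arm or the gripper's body presses on something with over 40 N, if the wrist force passes 120 N, or if a joint passes its speed limit or range.

### The arm

A 6-joint arm with a two-finger parallel gripper is mounted at the origin on the work surface. World frame = base frame: x ahead of the robot, y to its left, z up, the work surface at z = 0. Lengths are in m, angles in rad, forces in N, time in s.
With the tool pointing down it reaches from about 0.375 to 0.925 m from the base axis. Payload 5.7 kg.
Tool frame: the origin (TCP) lies on the centre line of the jaws, within the pads' length; the fingertips stand 19 mm ahead of it and the grasp point (between the pads) is the TCP (arm.nose_length is the distance from the TCP to the fingertips, in m); z points along the fingers, x is the direction in which the jaws open and shut, and the axes are right-handed (so a half turn about z gives the same grasp; the last joint's range is limited). The gripper opens to 88 mm and grips with 3 to 60 N. Pads are 20 mm wide; open, the fingers measure 115 mm over their backs; the gripper's body (75 mm by 178 mm) begins 61 mm behind the grasp point.
Start: joints at [-1.458, 0.359, 1.51, -0, 1.272, -0.115], TCP at [0.135, -0.584, 0.242] pointing down, gripper open.
Joint ranges: [-2.97, 2.97], [-1.01, 2.36], [0.21, 2.38], [-0.96, 4.11], [0.2, 2.71], [-2.98, 2.98]. Speed limits (rad/s): [2.39, 2.39, 3.14, 3.14, 3.14, 3.14].

### API

Orientations are given as a unit quaternion [w, x, y, z].
In Python, from station import monitor, read_camera, camera_model, arm gives the robot as it stands.
- The arm moves only by the tool drive_tool, never from a script. Its argument "deltas" is one flat list of numbers, 7 for each row, row after row: the shift along the tool's x, y, z normalised to -1 to 1, where 1 is 0.06 m, then the turn, a rotation vector about the tool's x, y, z normalised to -1 to 1, where 1 is 0.15 rad, then the finger opening in mm, from 0 to 87.8. A call has 1 to 5 rows; each row shifts and turns the commanded pose from where the row before left it, along the tool's axes as they then stand; what a row does not reach is not made up. A row lasts 1/8 s, in which the tool goes at most 62.5 mm and 10.7 degrees, less where a joint would pass 70% of its speed; a pose out of reach is approached as far as the arm can. A call with a number of a shift or a turn outside -1 to 1 is refused whole. A call with a gripper value outside its range is refused whole. The fingers move at their own pace and stop on an object; "squeeze" is the grip in N (left out, the last holds). Time passes only in rows, so rows that do not move let the fingers close. It gives the time, the measured TCP pose, the force and the opening at its end, in the units of the state.
- monitor.get_state(): the state, without advancing time (a new reading comes with each control period).
- read_camera(name): name is "scene" or "top" or "wrist"; returns the picture (420x560x3 uint8, red, green, blue); there is no depth.
- camera_model(name): a dict with "intrinsics" (3x3 intrinsics, pixels), "D" ([k1, k2, p1, p2, k3] as OpenCV has them; the pictures are not rectified), "xyz" and "attitude" of the camera in the world; the wrist camera has in their place "tool_from_camera" (4x4, takes a point from camera to tool coordinates, whose origin is the TCP and whose axes are the tool frame's). Camera axes: x right, y up, looking along -z (the intrinsics and any distortion apply to the point x, -y, -z); pixel columns grow to the right and rows downward; lengths in m; the calibration is good to about 2 mm. A picture is of the moment at which its call begins: read the wrist's pose just before it. camera_model takes no time and is no camera call.
- arm.job_done(): hands the job in, once; it reports no verdict.
The state is a dict: "time_s": time; "joint_pos": joint angles; "qd": joint speeds; "joint_torque": joint torques, N m; "position": TCP position; "tool_rot": TCP orientation; "ft_force": force on the tool from outside, world axes, zero at the start; "wrist_torque": the same for the moment, N m; "opening": finger opening in m.
Only numpy, scipy, OpenCV 4.12 (cv2) and the standard library are available. Lean on these libraries where they do the work, as an engineer would, in place of code of your own. Each camera call takes 0.05 s, during which the arm holds its last target. There are 200 camera calls.

## Working session

There is one attempt and no reset: what is moved stays moved. The work goes in short steps, Python scripts to look and compute and a tool call to move; the robot and the scene stay as the last step left them, time stands still between calls to the robot, and variables do not carry over. Pictures are saved under pics/ and viewed, about 8 in all and at most 12, crops included, and the job is handed in when it is done.

Besides the shell and the picture viewer there is one more tool, called after "Call:" in YAML: its name, and indented under it one key for each argument. drive_tool: Moves the arm, as the interface text tells. Scaled input: -1 to 1 covers 0.06 m each way for a shift and 0.15 rad each way for a turn. Its arguments: {"type":"object","properties":{"deltas":{"type":"array"},"squeeze":{"type":"number"}},"required":["deltas"]}

```bash
ls; mkdir -p pics
cat > h.py <<'E'
import numpy as np, cv2
from scipy.spatial.transform import Rotation as R
from station import monitor, read_camera, camera_model, arm
def snap(n,f):
    s=monitor.get_state(); im=read_camera(n); cv2.imwrite('pics/'+f+'.png',im[...,::-1]); return s,im
def tool(s):
    T=np.eye(4); q=s['tool_rot']; T[:3,:3]=R.from_quat([q[1],q[2],q[3],q[0]]).as_matrix(); T[:3,3]=s['position']; return T
def campose(n,s=None):
    m=camera_model(n)
    if n=='wrist': return tool(s)@np.array(m['tool_from_camera']),m
    T=np.eye(4); a=np.array(m['attitude'],float)
    T[:3,:3]=a if a.shape==(3,3) else R.from_quat([a[1],a[2],a[3],a[0]]).as_matrix(); T[:3,3]=m['xyz']; return T,m
def ray(n,uv,s=None):
    T,m=campose(n,s); p=cv2.undistortPoints(np.array(uv,float).reshape(-1,1,2),np.array(m['intrinsics'],float),np.array(m['D'],float)).reshape(-1,2)
    d=np.c_[p[:,0],-p[:,1],-np.ones(len(p))]@T[:3,:3].T
    return T[:3,3],d
def plane(n,uv,z,s=None):
    o,d=ray(n,uv,s); return o+d*((z-o[2])/d[:,2])[:,None]
def proj(n,P,s=None):
    T,m=campose(n,s); P=(np.array(P,float).reshape(-1,3)-T[:3,3])@T[:3,:3]
    return cv2.projectPoints(P*[1,-1,-1],np.zeros(3),np.zeros(3),np.array(m['intrinsics'],float),np.array(m['D'],float))[0].reshape(-1,2)
E
python3 - <<'E'
from h import *
print(monitor.get_state()); 
for n in('scene','top','wrist'): print(camera_model(n))
a=snap('scene','scene0'); b=snap('top','top0')
E
```

```text
pics
{'time_s': 0.0, 'joint_pos': array([-1.45807722e+00,  3.59476779e-01,  1.51138759e+00, -1.48512811e-06,
        1.27249960e+00, -1.15077956e-01]), 'qd': array([ 0.00019449, -0.00018256,  0.00056435,  0.00051884,  0.00073376,
       -0.00125763]), 'joint_torque': array([ 9.13294953e-04, -5.15372300e+01, -2.70725030e+01,  6.80323807e-02,
        3.49515025e-02, -1.15604698e-04]), 'position': array([ 0.13543252, -0.58386594,  0.24084343]), 'tool_rot': array([-6.26491686e-04,  7.82889365e-01, -6.22160315e-01, -6.26017943e-04]), 'ft_force': array([-0.3650833 , -0.72604687, -0.19956995]), 'wrist_torque': array([ 0.06122259,  0.02841022, -0.02892423]), 'opening': 0.0874798449362223}
{'intrinsics': array([[441.36334782,   0.        , 281.77140849],
       [  0.        , 441.36334782, 209.88465909],
       [  0.        ,   0.        ,   1.        ]]), 'D': array([-0.05798086,  0.        ,  0.        ,  0.        ,  0.        ]), 'xyz': array([1.01638711, 0.20213423, 0.87346481]), 'attitude': array([0.5631316 , 0.14422104, 0.21372629, 0.78511411])}
{'intrinsics': array([[439.39624095,   0
[... 239 characters left out ...]
1, 1.12804441]), 'attitude': array([-0.69973328, -0.0622948 ,  0.06017376,  0.70913455])}
{'intrinsics': array([[331.67304679,   0.        , 276.74725242],
       [  0.        , 331.67304679, 209.26868401],
       [  0.        ,   0.        ,   1.        ]]), 'D': array([-0.06628249,  0.        ,  0.        ,  0.        ,  0.        ]), 'tool_from_camera': array([[ 9.99999073e-01, -3.11485523e-04,  1.32547763e-03,
        -1.66228962e-04],
       [ 1.02416861e-04, -9.53515863e-01, -3.01342809e-01,
        -8.13338531e-02],
       [ 1.35772787e-03,  3.01342666e-01, -9.53514947e-01,
        -1.42042978e-01],
       [ 0.00000000e+00,  0.00000000e+00,  0.00000000e+00,
         1.00000000e+00]])}
```

View pics/scene0.png

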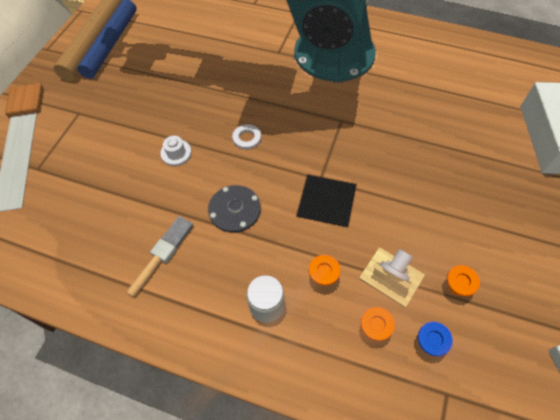

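View pics/top0.png

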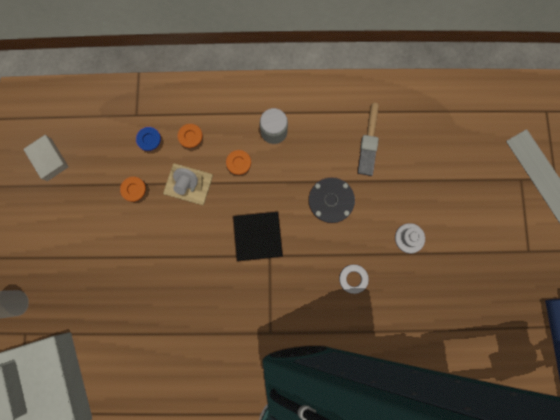

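Scene view: hub at (175,150), spacer ring at (247,136), base plate at (235,207), mat at (327,200), bare cap on its rest at (397,266), tin at (265,298) and brush at (160,258). The top view matches: hub (411,238), base (331,200), mat (258,236), rest (188,184).

What could be mistaken for each part:
- **Hub:** the spacer ring (247,136), which has no neck.
- **Cap:** orange parts at (324,270), (378,325) and (463,282), and blue at (435,340). I choose the grey one on the rest, at (397,266).

Run:
```python
from h import *
def p(n,uv,z): return plane(n,[uv],z)[0].round(4)
for nm,t,s,z in [('hubtop',(413,236.5),(173,142),.05),('base',(331,200),(235,206),.012),('mat',(258,236),(327,200),.004),('spacer',(354,279),(247,135),.012),('tin',(273,118),(265,290),.085),('rest',(188,184),(393,276),.02)]:
    print(nm,p('top',t,z),p('scene',s,z))
# crop rest from both
a=cv2.imread('pics/scene0.png')[235:315,345:440]; b=cv2.imread('pics/top0.png')[155:215,150:225]
c=cv2.imread('pics/scene0.png')[120:240,150:290]
cv2.imwrite('pics/crop1.png',np.hstack([cv2.resize(x,(w,330),interpolation=cv2.INTER_CUBIC) for x,w in((a,390),(b,400))]))
def bl(n,mask,z):
    k,l,st,c=cv2.connectedComponentsWithStats(mask.astype('uint8'))
    for i in range(1,k):
        if st[i,4]>150: print(n,st[i],c[i].round(1),p(n,c[i],z))
for n in('top','scene'):
    im=cv2.imread(f'pics/{n}0.png'); hsv=cv2.cvtColor(im,cv2.COLOR_BGR2HSV)
    bl(n,(hsv[...,2]<30),.004)
```

```text
hubtop [ 0.4746 -0.2721  0.05  ] [ 0.4782 -0.2688  0.05  ]
base [ 0.5757 -0.0767  0.012 ] [ 0.5762 -0.0739  0.012 ]
mat [0.4859 0.1127 0.004 ] [0.4902 0.1186 0.004 ]
spacer [ 0.3735 -0.1279  0.012 ] [ 0.3753 -0.1226  0.012 ]
tin [0.7729 0.0698 0.085 ] [0.7649 0.0709 0.085 ]
rest [0.6215 0.2926 0.02  ] [0.6324 0.2994 0.02  ]
top [ 234  213   48   47 1888] [257.3 236.1] [0.4858 0.1144 0.004 ]
top [269 346  60  13 434] [298.1 351.7] [0.198  0.0155 0.004 ]
top [333 374 151  46 819] [409.  400.7] [ 0.0761 -0.2536  0.004 ]
top [270 388  31  26 320] [283.9 400.6] [0.0824 0.0522 0.004 ]
top [304 410  26  10 158] [314.2 415.6] [ 0.0463 -0.0208  0.004 ]
```

View pics/crop1.png

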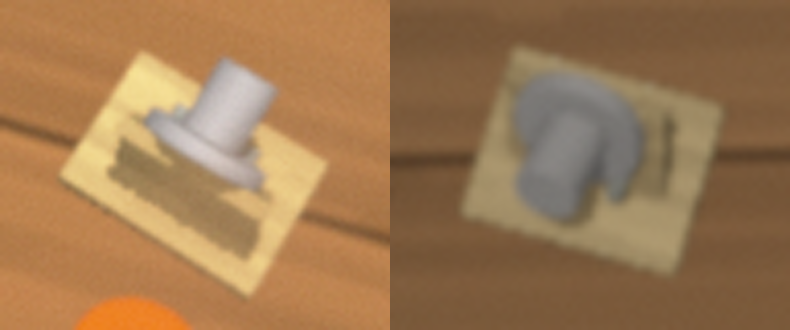

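The crop confirms it: the cap is the bare aluminium flange with a 32 mm neck on the plywood rest, and the lookalikes are all coloured. Moving above the hub for a close look.

Call:
drive_tool:
  deltas: [-0.48,-0.84,0.1,0,0,0,87,-0.48,-0.84,0.1,0,0,0,87,-0.48,-0.84,0.1,0,0,0,87,-0.48,-0.84,0.1,0,0,0,87,-0.48,-0.84,0.1,0,0,0,87]
  squeeze: 25

```text
time_s: 0.72
position: [0.3495, -0.3857, 0.2113]
tool_rot: [-0.0, 0.783, -0.622, -0.0]
ft_force: [0.6, -1.1, -0.6]
opening: 0.0872
```

Call:
drive_tool:
  deltas: [-0.48,-0.84,0.1,0,0,0,87,-0.48,-0.84,0.1,0,0,0,87,-0.48,-0.84,0.1,0,0,0,87,0,0,0,0,0,0,87]

```text
time_s: 1.23
position: [0.4782, -0.2658, 0.1929]
tool_rot: [-0.001, 0.784, -0.62, -0.001]
ft_force: [-0.6, -0.0, 0.2]
opening: 0.0865
```

```bash
cat >> h.py <<'E'
def circ(n,P,r,s,thr=(90,255),smax=60,draw=None):
    pass
E
python3 - <<'E'
from h import *
s,im=snap('wrist','w1'); print(s['position'],s['tool_rot'],s['time_s'])
print(proj('wrist',[[.476,-.27,.05]],s))
E
```

```text
[ 0.47818912 -0.26580971  0.19288784] [-5.16339585e-04  7.84453615e-01 -6.20186957e-01 -6.30102799e-04] 1.225
[[281.63042054 203.30230528]]
```

View pics/w1.png

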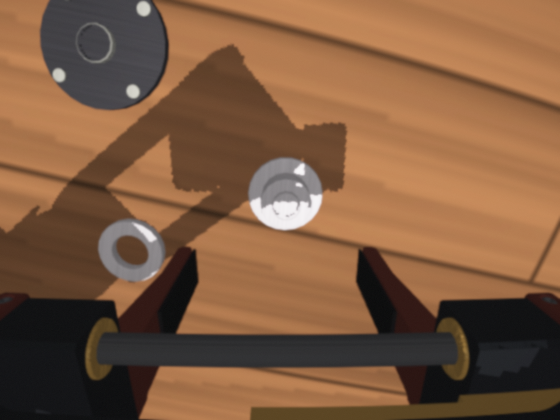

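Wrist view: hub flange centred near (286,194), spigot top near (286,205), base plate at (104,45) with its spigot ring near (95,43).

Run:
```python
from h import *
s=monitor.get_state(); im=cv2.imread('pics/w1.png'); hsv=cv2.cvtColor(im,cv2.COLOR_BGR2HSV)
m=((hsv[...,1]<75)&(hsv[...,2]>90)).astype('uint8'); m[:,:220]=0;m[:,340:]=0;m[:140]=0;m[245:]=0
cs,_=cv2.findContours(m,0,1); c=cv2.convexHull(max(cs,key=cv2.contourArea))
e=cv2.fitEllipse(c); print(e)
P=plane('wrist',c.reshape(-1,2),.009,s); 
from scipy.optimize import least_squares
f=least_squares(lambda q:np.hypot(P[:,0]-q[0],P[:,1]-q[1])-q[2],[.476,-.27,.038]); print(f.x, abs(f.fun).max())
print('spig',plane('wrist',[[286,205]],.05,s)[0])
# base disc
g=hsv[...,2]; d=((hsv[...,2]<80)&(hsv[...,1]<110)).astype('uint8'); d[115:]=0; d[:,180:]=0
cs,_=cv2.findContours(d,0,1); c=max(cs,key=cv2.contourArea).reshape(-1,2); c=c[(c[:,1]>3)]
P=plane('wrist',c,.012,s); f2=least_squares(lambda q:np.hypot(P[:,0]-q[0],P[:,1]-q[1])-q[2],[.576,-.075,.06],loss='soft_l1',f_scale=.001); print('base',f2.x)
print('sp',plane('wrist',[[95,43]],.02,s)[0])
def d2(t): 
    T=tool(s); return T[:3,:3].T@(np.array(t)-T[:3,3])/.06
print(d2([f.x[0],f.x[1],.034]))
```

```text
((284.8941345214844, 193.3661346435547), (73.46940612792969, 74.65216827392578), 73.39739227294922)
[ 0.47251212 -0.27609012  0.0383114 ] 0.0005583300396861252
spig [ 0.47385532 -0.27588361  0.05      ]
base [ 0.57490518 -0.08072244  0.05877835]
sp [ 0.57278481 -0.07753342  0.02      ]
[0.12742242 0.10133527 2.65092935]
```

Call:
drive_tool:
  deltas: [0.12,0.1,0.7,0,0,0,87,0,0,0.7,0,0,0,87,0,0,0.7,0,0,0,87,0,0,0.4,0,0,0,87,0,0,0.14,0,0,0,60]
  squeeze: 25

```text
time_s: 1.9
position: [0.4701, -0.2778, 0.0339]
tool_rot: [0.0, 0.782, -0.623, -0.002]
ft_force: [0.7, 0.2, 0.2]
opening: 0.0802
```

Call:
drive_tool:
  deltas: [0,0,0,0,0,0,40,0,0,0,0,0,0,40,0,0,0,0,0,0,40,0,0,0,0,0,0,40,0,0,0,0,0,0,40]

```text
time_s: 2.52
position: [0.4722, -0.2771, 0.0362]
tool_rot: [-0.0, 0.783, -0.622, 0.0]
ft_force: [-1.5, 1.7, 5.7]
opening: 0.0474
```

Call:
drive_tool:
  deltas: [0,0,-0.3,0,0,0,40,0,0,-0.8,0,0,0,40,-0.5,-0.2,-0.8,0,0,0,40,-0.9,-0.3,0,0,0,0,40,-0.9,-0.35,0,0,0,0,40]

```text
time_s: 3.15
position: [0.4907, -0.1303, 0.1502]
tool_rot: [-0.0, 0.783, -0.623, 0.001]
ft_force: [0.4, 0.5, -4.4]
opening: 0.048
```

Call:
drive_tool:
  deltas: [-0.5,-0.2,0,0,0,0,40,0,0,0,0,0,0,40,0,0,0,0,0,0,40]

```text
time_s: 3.52
position: [0.4954, -0.0997, 0.1493]
tool_rot: [0.0, 0.783, -0.622, 0.0]
ft_force: [0.7, -0.4, -2.7]
opening: 0.0474
```

Run:
```python
from h import *
s,im=snap('wrist','w2'); print(s['position'],s['tool_rot'],s['time_s'],s['ft_force'])
```

```text
[ 0.49542523 -0.09974858  0.14928365] [ 1.90871722e-04  7.83149849e-01 -6.21832976e-01  1.69369599e-04] 3.525 [ 0.6918391  -0.38330341 -2.6696824 ]
```

View pics/w2.png

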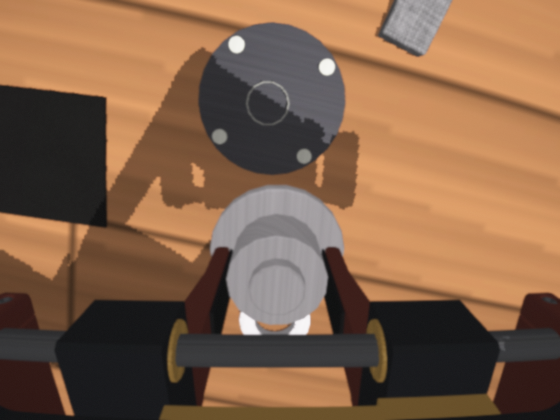

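Wrist view: base plate with its spigot ring clear at (268,103), hub held upright with spigot top near (277,287) and flange edge around (277,240). Measuring both in the tool frame.

```bash
cat >> h.py <<'E'
from scipy.optimize import least_squares
def fitc(im,n,s,c,r0,r1,org,ax,ang=None,rad=None):
    """Canny edge points in pixel annulus -> plane (org, normal=ax[:,2], world) -> circle in plane coords (ax x,y rel. org)"""
    g=cv2.cvtColor(im,cv2.COLOR_RGB2GRAY); E=cv2.Canny(cv2.GaussianBlur(g,(3,3),0),20,60)
    v,u=np.nonzero(E); du,dv=u-c[0],v-c[1]; r=np.hypot(du,dv); k=(r>r0)&(r<r1)
    if ang: a=np.degrees(np.arctan2(-dv,du))%360; k&=(a>ang[0])&(a<ang[1])
    o,d=ray(n,np.c_[u,v][k],s); t=((org-o)@ax[:,2])/(d@ax[:,2]); P=(o+d*t[:,None]-org)@ax
    x0=[*P[:,:2].mean(0)] if not ang else [0,0]
    if rad: f=least_squares(lambda q:np.hypot(P[:,0]-q[0],P[:,1]-q[1])-rad,x0,loss='soft_l1',f_scale=.0005)
    else: f=least_squares(lambda q:np.hypot(P[:,0]-q[0],P[:,1]-q[1])-q[2],x0+[.02],loss='soft_l1',f_scale=.0005)
    return f.x, len(P), np.median(abs(f.fun))
E
python3 - <<'E'
from h import *
s=monitor.get_state(); im=cv2.imread('pics/w2.png')[...,::-1].copy(); T=tool(s); A=T[:3,:3]
W=np.eye(3)
pl=lambda z:T[:3,3]+A[:,2]*z
b=T[:3,3].copy(); b[2]=.02
for nm,c,r0,r1,org,ang,rad in [
 ('base sp',(268,103),17,25,b,None,None),('base rim',(272,98),66,80,np.r_[b[:2],.012],None,.06),
 ('hub flange',(277,252),60,72,pl(.0255),(20,160),.038),
 ('neck',(277,269),44,56,pl(-.0075),(0,360),None),('neckfix',(277,269),44,56,pl(-.0075),(0,360),.024),('hubsp',(277,288),23,33,pl(-.0155),(0,360),None),('hubspfix',(277,288),23,33,pl(-.0155),(0,360),.013)]:
    x,k,e=fitc(im,'wrist',s,c,r0,r1,org,A,ang,rad); print(nm,(np.array(x)*1e3).round(2),k,round(e*1e3,2), (org+A[:,:2]@x[:2]).round(4))
E
```

```text
base sp [ -7.84 -82.92  16.54] 311 1.14 [ 0.5745 -0.0738  0.02  ]
base rim [ -4.69 -83.83] 669 0.79 [ 0.5761 -0.0767  0.012 ]
hub flange [-0.12 -2.45] 274 0.58 [ 0.4978 -0.0995  0.1238]
neck [-0.63 -8.89 25.2 ] 326 1.74 [ 0.504  -0.0976  0.1568]
neckfix [ -0.4  -10.08] 326 1.67 [ 0.5052 -0.0975  0.1568]
hubsp [-0.41 -5.98 12.5 ] 236 1.11 [ 0.5012 -0.0984  0.1648]
hubspfix [-0.63 -5.56] 236 1.12 [ 0.5007 -0.0983  0.1648]
```

Run:
```python
from h import *
s=monitor.get_state(); im=cv2.imread('pics/w2.png'); T=tool(s)
crop=cv2.resize(im[170:340,190:365],None,fx=3.4,fy=3.4,interpolation=cv2.INTER_CUBIC)
a=np.linspace(0,2*np.pi,60)
for y,col in((-.003,(0,255,0)),(-.005,(0,0,255))):
  for r,z in((.038,.0255),(.024,-.0065),(.013,-.0145)):
    P=np.c_[r*np.cos(a),y+r*np.sin(a),0*a+z]@T[:3,:3].T+T[:3,3]
    p=((proj('wrist',P,s)-[190,170])*3.4).astype(int); cv2.polylines(crop,[p],True,col,1)
cv2.imwrite('pics/c2.png',crop)
```

```text
(no output)
```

View pics/c2.png

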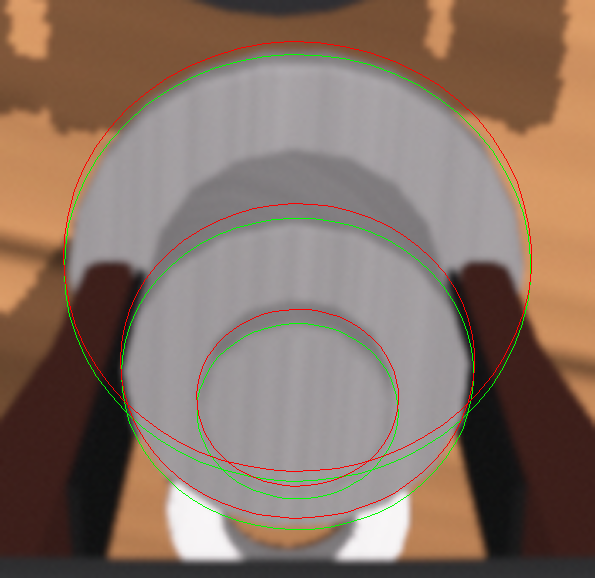

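The overlay at y = −3 mm matches the outline, so the hub is upright with its axis at tool (−0.3, −2.8) mm. Moving above the spigot, just clear of it.

Call:
drive_tool:
  deltas: [-0.125,-0.67,0,0,0,0,40,0,-0.665,0.3,0,0,0,40,0,0,0.7,0,0,0,40,0,0,0.4,0,0,0,40,0,0,0,0,0,0,40]

```text
time_s: 4.2
position: [0.57, -0.0748, 0.0632]
tool_rot: [0.001, 0.782, -0.623, -0.002]
ft_force: [-0.1, 0.3, -2.6]
opening: 0.0477
```

Run:
```python
from h import *
s=monitor.get_state(); print(s['position'],s['ft_force'],s['time_s'],s['wrist_torque'])
```

```text
[ 0.57001195 -0.07484575  0.06321617] [-0.06581538  0.27387638 -2.55570776] 4.2 [-0.00536347 -0.02512123  0.06256272]
```

Call:
drive_tool:
  deltas: [0,0,0.05,0,0,0,40]

```text
time_s: 4.32
position: [0.5727, -0.0751, 0.0631]
tool_rot: [-0.0, 0.783, -0.623, 0.001]
ft_force: [0.6, 0.5, -3.4]
opening: 0.0476
```

Call:
drive_tool:
  deltas: [0,0,0.03,0,0,0,40]

```text
time_s: 4.45
position: [0.5728, -0.0747, 0.0616]
tool_rot: [-0.001, 0.783, -0.622, 0.001]
ft_force: [0.3, -0.2, -3.2]
opening: 0.0475
```

Call:
drive_tool:
  deltas: [0,0,0.03,0,0,0,40]

```text
time_s: 4.58
position: [0.5724, -0.0743, 0.0596]
tool_rot: [-0.0, 0.783, -0.622, 0.001]
ft_force: [0.9, 0.3, -3.1]
opening: 0.0475
```

Call:
drive_tool:
  deltas: [0,0,0.03,0,0,0,40]

```text
time_s: 4.7
position: [0.5721, -0.0741, 0.0573]
tool_rot: [-0.0, 0.783, -0.622, 0.0]
ft_force: [-0.9, -1.6, -3.6]
opening: 0.0478
```

Call:
drive_tool:
  deltas: [0,0,0.03,0,0,0,40]

```text
time_s: 4.82
position: [0.5719, -0.074, 0.0552]
tool_rot: [-0.0, 0.783, -0.622, 0.0]
ft_force: [0.2, 0.4, -3.8]
opening: 0.0475
```

Call:
drive_tool:
  deltas: [0,0,0.02,0,0,0,40]

```text
time_s: 4.95
position: [0.5717, -0.074, 0.0538]
tool_rot: [-0.0, 0.783, -0.622, -0.0]
ft_force: [-0.1, 0.0, -3.9]
opening: 0.0477
```

Call:
drive_tool:
  deltas: [0,0,0.02,0,0,0,40]

```text
time_s: 5.08
position: [0.5718, -0.074, 0.0526]
tool_rot: [-0.0, 0.783, -0.622, -0.0]
ft_force: [-0.8, 0.6, -3.5]
opening: 0.0476
```

Call:
drive_tool:
  deltas: [0,0,0.02,0,0,0,40]

```text
time_s: 5.2
position: [0.5718, -0.074, 0.0514]
tool_rot: [-0.0, 0.783, -0.622, -0.0]
ft_force: [0.1, 0.6, -3.1]
opening: 0.0475
```

Call:
drive_tool:
  deltas: [0,0,0.02,0,0,0,40]

```text
time_s: 5.32
position: [0.5718, -0.074, 0.0502]
tool_rot: [-0.0, 0.783, -0.622, -0.0]
ft_force: [-0.4, -0.5, -3.9]
opening: 0.0476
```

Call:
drive_tool:
  deltas: [0,0,0.02,0,0,0,40]

```text
time_s: 5.45
position: [0.5718, -0.074, 0.049]
tool_rot: [-0.0, 0.783, -0.622, -0.0]
ft_force: [0.8, -0.6, -3.4]
opening: 0.0472
```

Call:
drive_tool:
  deltas: [0,0,0.02,0,0,0,40]

```text
time_s: 5.58
position: [0.5718, -0.074, 0.0482]
tool_rot: [-0.0, 0.783, -0.622, -0.0]
ft_force: [-3.7, -0.2, 10.4]
opening: 0.0477
```

Call:
drive_tool:
  deltas: [0,0,0.02,0,0,0,40]

```text
time_s: 5.7
position: [0.5718, -0.0741, 0.0481]
tool_rot: [-0.0, 0.783, -0.622, 0.0]
ft_force: [-6.6, 0.7, 21.8]
opening: 0.0472
```

Contact at z = 0.048, with the grip height above the face at about 0.036, is the home level (the spigot top would give 0.056). Ease off, release, and rise for a look.

Call:
drive_tool:
  deltas: [0,0,-0.02,0,0,0,40,0,0,0,0,0,0,60,0,0,0,0,0,0,75,0,0,0,0,0,0,75]

```text
time_s: 6.2
position: [0.572, -0.0741, 0.0479]
tool_rot: [-0.0, 0.783, -0.622, 0.0]
ft_force: [-0.7, -0.1, 0.4]
opening: 0.0732
```

Call:
drive_tool:
  deltas: [0,0,-0.4,0,0,0,75,0,0,-0.8,0,0,0,75,0,0,-0.8,0,0,0,75,0,0,0,0,0,0,75,0,0,0,0,0,0,75]

```text
time_s: 6.82
position: [0.5714, -0.0739, 0.1675]
tool_rot: [0.0, 0.783, -0.622, -0.0]
ft_force: [0.0, 0.1, -1.5]
opening: 0.0748
```

Run:
```python
from h import *
s,im=snap('wrist','w3'); print(s['position'],s['tool_rot'],s['time_s'])
T=tool(s); b=im.copy(); a=np.linspace(0,2*np.pi,80)
for dz,col in((0,(0,255,0)),(.008,(255,0,0))):
  for r,z in((.038,.022),(.024,.054),(.013,.062)):
    P=np.c_[.5745+r*np.cos(a),-.0738+r*np.sin(a),0*a+z+dz]
    cv2.polylines(b,[proj('wrist',P,s).astype(int)],True,col,1)
c=proj('wrist',[[.5745,-.0738,.03]],s)[0].astype(int); x0,y0=max(c[0]-110,0),max(c[1]-90,0)
cv2.imwrite('pics/c3.png',cv2.resize(np.hstack([im[y0:y0+180,x0:x0+200],b[y0:y0+180,x0:x0+200]])[...,::-1],None,fx=2,fy=2))
snap('scene','scene1'); snap('top','top1')
```

```text
[ 0.57139722 -0.07394746  0.16752309] [ 4.00253673e-05  7.82891823e-01 -6.22157818e-01 -2.01471095e-04] 6.825
```

View pics/c3.png

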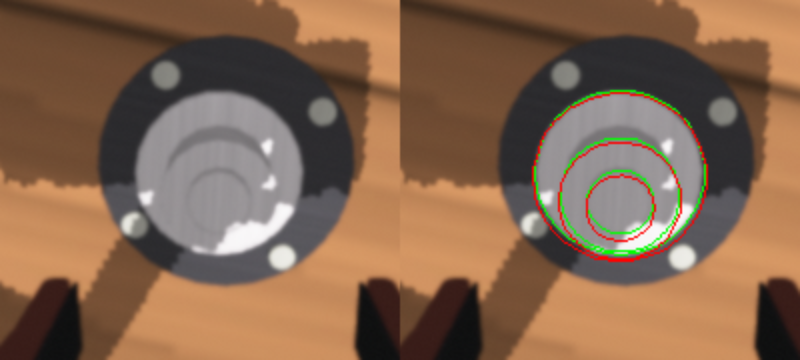

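Wrist crop: the hub's outline fits the home-height (green) circles, so it is fully home. Next I estimate the rest and cap pose from the earlier two views.

Run:
```python
from h import *
def tri(t,s):
    o1,d1=ray('top',[t]); o2,d2=ray('scene',[s]); d1,d2=d1[0],d2[0]
    k=np.linalg.lstsq(np.c_[d1,-d2],o2-o1,rcond=None)[0]; a,b=o1+k[0]*d1,o2+k[1]*d2; return ((a+b)/2).round(4),round(np.linalg.norm(a-b),4)
tc=np.array([(125,48),(332,105),(285,272),(72,213)]); tp=np.c_[150+tc[:,0]/5.333,155+tc[:,1]/5.5]
sc=np.array([(248,297),(60,178),(140,52),(327,165)]); sp=np.c_[345+sc[:,0]/4.105,235+sc[:,1]/4.125]
print(plane('top',tp,.006).round(4)); print(plane('scene',sp,.006).round(4))
print('neck end',tri((180.6,190.8),(405.2,254.5)))
print('flange',tri((150+(580-390)/5.333,155+130/5.5),(345+205/4.105,235+148/4.125)))
s=monitor.get_state(); print(tool(s).round(3))
```

```text
[[0.6801 0.3357 0.006 ]
 [0.6503 0.2322 0.006 ]
 [0.5696 0.254  0.006 ]
 [0.5995 0.3595 0.006 ]]
[[0.6838 0.3388 0.006 ]
 [0.6528 0.2358 0.006 ]
 [0.5713 0.2588 0.006 ]
 [0.603  0.3637 0.006 ]]
neck end (array([0.5961, 0.3062, 0.056 ]), np.float64(0.0059))
flange (array([0.6305, 0.2964, 0.0416]), np.float64(0.0039))
[[ 0.226 -0.974 -0.003  0.571]
 [-0.974 -0.226  0.001 -0.074]
 [-0.002  0.003 -1.     0.166]
 [ 0.     0.     0.     1.   ]]
```

Call:
drive_tool:
  deltas: [-1,0,-0.1,0,0,0,65,-1,0,-0.1,0.5,0,0,65,-1,0,-0.1,1,0,0,65,-1,0,0,1,0,0,65,-1,0,0,1,0,0,65]

```text
time_s: 7.6
position: [0.5039, 0.2136, 0.1851]
tool_rot: [-0.199, 0.756, -0.603, 0.159]
ft_force: [2.1, -1.3, 0.2]
opening: 0.0647
```

Call:
drive_tool:
  deltas: [-1,0,0,1,0,0,65,-1,0,0,1,0,0,65,0,0,0,1,0,0,65,0,0,0,0.5,0,0,65,0,0,0,0,0,0,65]

```text
time_s: 8.22
position: [0.4949, 0.2381, 0.2045]
tool_rot: [-0.246, 0.727, -0.6, 0.226]
ft_force: [-0.0, -0.2, 0.2]
opening: 0.0644
```

Call:
drive_tool:
  deltas: [0,0,0,0,0.98,0.57,65,0,0,0,0,0.98,0.57,65,0,0,0,0,0.98,0.57,65,0,0,0,0,0,0,65]

```text
time_s: 8.72
position: [0.535, 0.2026, 0.2382]
tool_rot: [0.127, -0.614, 0.702, -0.337]
ft_force: [0.7, 0.2, 0.1]
opening: 0.065
```

Run:
```python
from h import *
s=monitor.get_state(); print(s['time_s'],s['joint_pos'].round(2)); print(tool(s).round(3))
s,im=snap('wrist','w4')
print(proj('wrist',[[.597,.307,.057],[.611,.302,.048]],s))
```

```text
8.725 [ 0.63  0.27  1.94 -0.96  0.83  2.98]
[[-0.214 -0.777  0.592  0.535]
 [-0.948  0.018 -0.318  0.203]
 [ 0.236 -0.629 -0.741  0.238]
 [ 0.     0.     0.     1.   ]]
[[115.54279037 268.63470237]
 [121.82497682 256.16247717]]
```

View pics/w4.png

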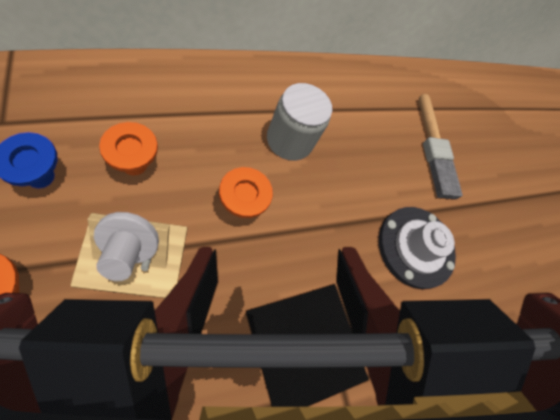

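The grey cap stands on its rest at about (120,250) and the hub sits on the base at (425,245). The full 60° tilt ran into joint limits (J4 −0.96, J6 2.98), so I'll check the wrist kinematics for a steeper grip.

```bash
cat > k.py <<'E'
from h import *
Rz=lambda t:R.from_euler('z',t).as_matrix(); Ry=lambda t:R.from_euler('y',t).as_matrix()
def fkR(q): return Rz(q[0])@Ry(q[1]+q[2])@Rz(q[3])@Ry(q[4])@Rz(q[5]+np.pi)
def fk(q,p):
    r0,h,a,b,L=p; d=lambda t:np.array([np.sin(t),0,np.cos(t)]); Rm=fkR(q)
    return Rz(q[0])@(np.array([r0,0,h])+a*d(q[1])+b*d(q[1]+q[2]))+L*Rm[:,2],Rm
lo=np.array([-2.97,-1.01,.21,-.96,.2,-2.98]); hi=np.array([2.97,2.36,2.38,4.11,2.71,2.98])
def ik(pos,Rt,p,q0):
    def f(q):
        x,Rm=fk(q,p); return np.r_[(x-pos)*10,R.from_matrix(Rm.T@Rt).as_rotvec()]
    best=None
    for q1 in (q0,np.array([.4,.4,1.6,0,1.2,0]),np.array([.4,.4,1.6,-.5,1.2,2]),np.array([.4,.4,1.6,1,1.2,-2])):
        g=least_squares(f,np.clip(q1,lo+.01,hi-.01),bounds=(lo,hi)); 
        if best is None or g.cost<best.cost: best=g
    return best.x,np.sqrt(2*best.cost)
E
python3 - <<'E'
from k import *
s=monitor.get_state(); q=s['joint_pos']; print((fkR(q)-tool(s)[:3,:3]).round(3))
q0=np.array([-1.458077,.359477,1.511388,0,1.2725,-.115078]); x0=np.array([.13543,-.58387,.24084])
D=[(q0,x0),(q,s['position'])]
g=least_squares(lambda p:np.r_[np.concatenate([fk(a,p)[0]-b for a,b in D])/.002,(p-[0,.35,.4,.4,.28])/.15],[0,.35,.4,.4,.28])
print(g.x.round(3)); np.save('p.npy',g.x); print([(fk(a,g.x)[0]-b).round(4) for a,b in D])
u=np.array([.961,-.277,0]); n=-u*np.cos(np.pi/6)+np.array([0,0,.5]); end=np.array([.597,.307,.057])
for dip in (40,50,55,60,70):
  for sg in (1,-1):
    t=np.radians(dip); z=u*np.cos(t)-np.array([0,0,np.sin(t)]); x=sg*np.array([-.277,-.961,0]); Rt=np.c_[x,np.cross(z,x),z]
    qs,e=ik(end-.013*n,Rt,g.x,q); d=np.radians(60)
    # after uprighting (60deg about axis taking n->up) and yaw psi
    ax=np.cross(n,[0,0,1]); ax/=np.linalg.norm(ax); out=[]
    for psi in (-40,0,20,180):
        R2=Rz(np.radians(psi))@R.from_rotvec(ax*d).as_matrix()@Rt; q2,e2=ik(np.array([.487,.115,.10]),R2,g.x,qs); out.append((psi,round(e2,3),round(q2[3],2),round(q2[5],2)))
    print(dip,sg,qs.round(2),round(e,3),out)
E
```

```text
[[-0.  0. -0.]
 [ 0.  0. -0.]
 [ 0.  0.  0.]]
[ 0.018 -0.182  0.814  0.304  0.248]
[array([-0.0686, -0.0061,  0.0011]), array([ 0.0012,  0.0011, -0.001 ])]
40 1 [ 0.64  0.55  1.97 -0.96  0.61 -2.94] 0.363 [(-40, np.float64(0.0), np.float64(0.22), np.float64(2.54)), (0, np.float64(0.0), np.float64(0.1), np.float64(1.97)), (20, np.float64(0.0), np.float64(0.03), np.float64(1.7)), (180, np.float64(0.0), np.float64(-0.19), np.float64(-0.85))]
40 -1 [ 0.64  0.55  1.97 -0.96  0.61  0.2 ] 0.363 [(-40, np.float64(0.0), np.float64(0.22), np.float64(-0.6)), (0, np.float64(0.0), np.float64(0.1), np.float64(-1.17)), (20, np.float64(0.0), np.float64(0.03), np.float64(-1.44)), (180, np.float64(0.0), np.float64(-0.19), np.float64(2.29))]
50 1 [ 0.62  0.54  1.99 -0.96  0.54 -2.97] 0.2 [(-40, np.float64(0.0), np.float64(0.39), np.float64(2.36)), (0, np.float64(0.0), np.float64(0.17), np.float64(1.91)), (20, np.float64(0.0), np.float64(0.05), np.float64(1.68)), (180, np.float64(0.0), np.float64(-0.66), np.float64(-0.36))]
50 -1 [ 0.62  0.54  1.99 -0.96  0.54  0.17] 0.2 [(-40, np.float64(0.0), np.float
[... 1260 characters left out ...]
, np.float64(0.0), np.float64(0.07), np.float64(-1.48)), (180, np.float64(0.127), np.float64(-0.87), np.float64(2.98))]
70 1 [ 0.56  0.53  1.93 -0.55  0.5   2.87] 0.0 [(-40, np.float64(0.0), np.float64(0.61), np.float64(2.12)), (0, np.float64(0.0), np.float64(0.25), np.float64(1.83)), (20, np.float64(0.0), np.float64(0.08), np.float64(1.66)), (180, np.float64(0.278), np.float64(-0.96), np.float64(-0.03))]
70 -1 [ 0.56  0.53  1.93 -0.55  0.5  -0.27] 0.0 [(-40, np.float64(0.0), np.float64(0.61), np.float64(-1.03)), (0, np.float64(0.0), np.float64(0.25), np.float64(-1.31)), (20, np.float64(0.0), np.float64(0.08), np.float64(-1.48)), (180, np.float64(0.294), np.float64(-0.91), np.float64(2.98))]
```

```bash
sed -i 's/r0,h,a,b,L=p;/r0,h,a,b,L,dy=p;/; s/np.array(\[r0,0,h\])/np.array([r0,dy,h])/' k.py
cat > fit.py <<'E'
from k import *
s=monitor.get_state()
D=[(np.array([-1.458077,.359477,1.511388,0,1.2725,-.115078]),np.array([.13543,-.58387,.24084]))]
import os,pickle
if os.path.exists('D.pkl'): D=pickle.load(open('D.pkl','rb'))
D.append((np.array(s['joint_pos']),np.array(s['position']))); pickle.dump(D,open('D.pkl','wb'))
pr=np.array([0,.3,.4,.4,.28,.07])
g=least_squares(lambda p:np.r_[np.concatenate([fk(a,p)[0]-b for a,b in D])/.001,(p-pr)/[.03,.1,.1,.1,.1,.05]],pr)
print(g.x.round(3)); np.save('p.npy',g.x); print([(fk(a,g.x)[0]-b).round(4) for a,b in D])
E
cat > plan.py <<'E'
from k import *
p=np.load('p.npy'); q=monitor.get_state()['joint_pos']
u=np.array([.961,-.277,0]); n=-u*np.cos(np.pi/6)+np.array([0,0,.5]); end=np.array([.597,.307,.057])
ax=np.cross(n,[0,0,1]); ax/=np.linalg.norm(ax)
for dip in (40,50,55,60,70,80):
  for sg in (1,-1):
    t=np.radians(dip); z=u*np.cos(t)-np.array([0,0,np.sin(t)]); x=sg*np.array([-.277,-.961,0]); Rt=np.c_[x,np.cross(z,x),z]
    qs,e=ik(end-.013*n,Rt,p,q); out=[]
    for psi in (-40,0,20):
        R2=Rz(np.radians(psi))@R.from_rotvec(ax*np.radians(60)).as_matrix()@Rt; q2,e2=ik(np.array([.487,.115,.04]),R2,p,qs); out.append((psi,float(round(e2,3)),q2.round(2).tolist()))
    print(dip,sg,qs.round(2),round(e,3),out)
E
python3 fit.py; python3 plan.py
```

```text
[-0.154 -0.216  1.004  0.413  0.36   0.068]
[array([-0.0008,  0.0016,  0.0005]), array([ 0.0011,  0.0016, -0.0005])]
40 1 [ 0.62  0.49  1.96 -0.96  0.63 -2.98] 0.317 [(-40, 0.0, [-0.01, 0.41, 2.01, 0.19, 0.83, 2.4]), (0, 0.0, [0.05, 0.43, 1.95, 0.07, 0.92, 1.86]), (20, 0.0, [0.09, 0.44, 1.94, 0.01, 0.94, 1.59])]
40 -1 [ 0.62  0.48  1.96 -0.96  0.62  0.15] 0.317 [(-40, 0.0, [-0.01, 0.41, 2.01, 0.19, 0.83, -0.74]), (0, 0.0, [0.05, 0.43, 1.95, 0.07, 0.92, -1.28]), (20, 0.0, [0.09, 0.44, 1.94, 0.01, 0.94, -1.55])]
50 1 [ 0.6   0.48  1.98 -0.96  0.57 -2.98] 0.156 [(-40, 0.0, [-0.1, 0.45, 1.98, 0.32, 0.97, 2.23]), (0, 0.0, [0.02, 0.49, 1.87, 0.11, 1.12, 1.81]), (20, 0.0, [0.09, 0.49, 1.85, 0.01, 1.15, 1.59])]
50 -1 [ 0.59  0.47  1.98 -0.96  0.55  0.12] 0.151 [(-40, 0.0, [-0.1, 0.45, 1.98, 0.32, 0.97, -0.91]), (0, 0.0, [0.02, 0.49, 1.87, 0.11, 1.12, -1.34]), (20, 0.0, [0.09, 0.49, 1.85, 0.01, 1.15, -1.55])]
55 1 [ 0.59  0.47  1.99 -0.96  0.54 -2.98] 0.083 [(-40, 0.0, [-0.14, 0.47, 1.96, 0.37, 1.04, 2.17]), (0, 0.0, [0.01, 0.51, 1.84, 0.13, 1.21, 1.79]), (20, 0.0, [0.09, 0.52, 1.81, 0.01, 1.
[... 698 characters left out ...]
, 2.02]), (0, 0.0, [-0.02, 0.6, 1.76, 0.16, 1.46, 1.75]), (20, 0.0, [0.09, 0.62, 1.72, 0.01, 1.5, 1.58])]
70 -1 [ 0.49  0.47  1.89 -0.45  0.58 -0.45] 0.0 [(-40, 0.0, [-0.23, 0.54, 1.94, 0.48, 1.25, -1.12]), (0, 0.0, [-0.02, 0.6, 1.76, 0.16, 1.46, -1.39]), (20, 0.0, [0.09, 0.62, 1.72, 0.01, 1.5, -1.56])]
80 1 [ 0.42  0.49  1.79 -0.17  0.74  2.39] 0.0 [(-40, 0.0, [-0.28, 0.6, 1.94, 0.53, 1.37, 1.95]), (0, 0.0, [-0.04, 0.67, 1.72, 0.18, 1.61, 1.74]), (20, 0.0, [0.09, 0.68, 1.67, 0.01, 1.66, 1.58])]
80 -1 [ 0.42  0.49  1.79 -0.17  0.74 -0.75] 0.0 [(-40, 0.0, [-0.28, 0.6, 1.94, 0.53, 1.37, -1.19]), (0, 0.0, [-0.04, 0.67, 1.72, 0.18, 1.61, -1.41]), (20, 0.0, [0.09, 0.68, 1.67, 0.01, 1.66, -1.56])]
```

Model holds (residuals about 1 mm). A grip at 70° dip, jaws across the neck, is reachable both at the rest and when laying the cap face down on the mat. Computing the pre-grasp.

```bash
cat >> k.py <<'E'
u=np.array([.961,-.277,0]); n=-u*np.cos(np.pi/6)+np.array([0,0,.5])
def Rdip(dip):
    t=np.radians(dip); z=u*np.cos(t)-np.array([0,0,np.sin(t)]); x=np.array([-.277,-.961,0]); x/=np.linalg.norm(x); z/=np.linalg.norm(z); return np.c_[x,np.cross(z,x),z]
def rows(pos,Rt,N,s=None):
    """equal N rows: turn (tool) and per-row shifts in the tool axes as they then stand"""
    s=s or monitor.get_state(); T=tool(s); rv=R.from_matrix(T[:3,:3].T@Rt).as_rotvec(); d=(np.array(pos)-T[:3,3])/N
    print('turn/row',(rv/N/.15).round(3)); 
    for i in range(N):
        Ri=T[:3,:3]@R.from_rotvec(rv*i/N).as_matrix(); print((Ri.T@d/.06).round(2))
E
python3 - <<'E'
from k import *
g=np.array([.597,.307,.057])-.013*n; Rt=Rdip(70); pre=g-.11*Rt[:,2]; print(g,pre); rows(pre,Rt,4)
p=np.load('p.npy'); q=monitor.get_state()['joint_pos']; print(ik(pre,Rt,p,q))
E
```

```text
[0.60781926 0.30388144 0.0505    ] [0.57166483 0.31430264 0.15386468]
turn/row [-0.598 -0.294  0.286]
[-0.56  0.1   0.2 ]
[-0.55  0.11  0.24]
[-0.53  0.11  0.27]
[-0.51  0.1   0.3 ]
(array([ 0.53568849,  0.38130997,  1.76062918, -0.35913581,  0.78826293,
        2.61479405]), np.float64(2.501811257155587e-15))
```

Call:
drive_tool:
  deltas: [-0.56,0.1,0.2,-0.6,-0.29,0.29,65,-0.55,0.11,0.24,-0.6,-0.29,0.29,65,-0.53,0.11,0.27,-0.6,-0.29,0.29,65,-0.51,0.1,0.3,-0.6,-0.29,0.29,65,0,0,0,0,0,0,65]

```text
time_s: 9.4
position: [0.5721, 0.3133, 0.1537]
tool_rot: [0.104, -0.59, 0.789, -0.139]
ft_force: [0.2, -0.8, -0.0]
opening: 0.0649
```

```bash
python3 - <<'E'
from k import *
s,im=snap('wrist','w5'); print(s['time_s'],s['joint_pos'].round(2)); print(tool(s).round(3)); 
end=np.array([.597,.307,.057]); print(proj('wrist',[end,end-.048*n,end-.013*n],s))
E
python3 fit.py
```

```text
9.4 [ 0.53  0.44  1.69 -0.36  0.8   2.61]
[[-0.283 -0.902  0.328  0.572]
 [-0.959  0.266 -0.097  0.313]
 [ 0.    -0.342 -0.94   0.154]
 [ 0.     0.     0.     1.   ]]
[[274.79309473 225.72118909]
 [274.71261843 176.91440222]
 [274.76916535 211.56423424]]
[-0.054  0.09   0.669  0.414  0.345  0.064]
[array([-0.0069,  0.0179,  0.0082]), array([ 0.0036,  0.0093, -0.006 ]), array([ 0.0091,  0.0047, -0.0022])]
```

View pics/w5.png

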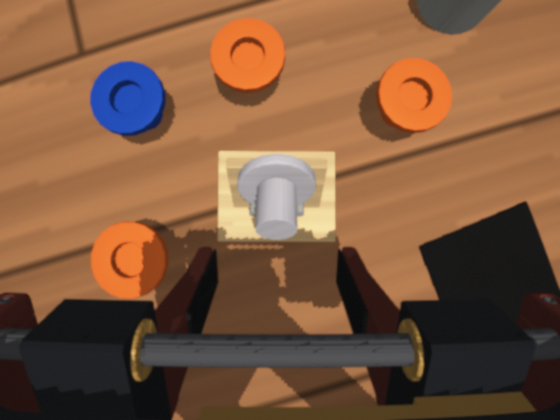

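Wrist view: the rest is square with the image, and the cap's neck end at (276,229) lies midway between the jaws and within 3 mm of prediction. Going in.

Call:
drive_tool:
  deltas: [0,0.03,0.7,0,0,0,65,0,0,0.6,0,0,0,65,0,0,0.35,0,0,0,65,0,0,0.15,0,0,0,65,0,0,0,0,0,0,65]

```text
time_s: 10.07
position: [0.6051, 0.3039, 0.0531]
tool_rot: [0.104, -0.59, 0.789, -0.139]
ft_force: [-0.4, 0.5, 0.8]
opening: 0.065
```

Run:
```python
from k import *
s,im=snap('wrist','w6'); print(s['time_s'],s['position'],s['ft_force']); end=np.array([.597,.307,.057])
cv2.imwrite('pics/c6.png',np.hstack([im[60:420,130:430],cv2.resize(read_camera('scene')[225:315,345:445],(400,360))])[...,::-1])
```

```text
10.075 [0.60514244 0.30385299 0.05310432] [-0.36508538  0.54159465  0.75239627]
```

View pics/c6.png

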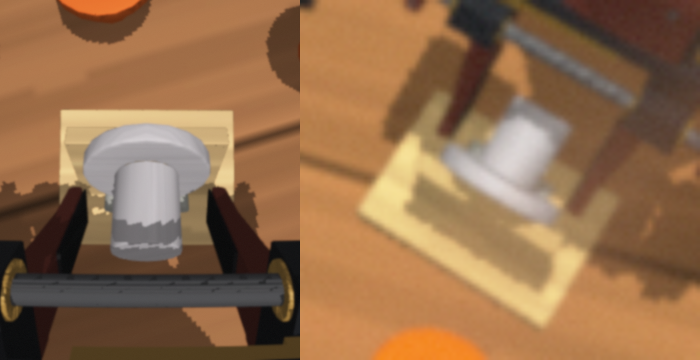

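The neck lies between the pads, with the fingertips short of the flange. Closing.

Call:
drive_tool:
  deltas: [0,0,0,0,0,0,25,0,0,0,0,0,0,25,0,0,0,0,0,0,25,0,0,0,0,0,0,25,0,0,0,0,0,0,25]
  squeeze: 40

```text
time_s: 10.8
position: [0.6051, 0.3042, 0.0531]
tool_rot: [0.104, -0.59, 0.789, -0.139]
ft_force: [-2.7, 0.0, 2.6]
opening: 0.0312
```

Run:
```python
from k import *
s=monitor.get_state(); T=tool(s); print(s['opening'],s['ft_force'],s['position'])
print('lift dir in tool', (T[:3,:3].T@(n*.03+np.array([0,0,.03]))/.06).round(2), 'up60',(T[:3,:3].T@np.array([0,0,1])).round(2))
```

```text
0.031187174861884378 [-2.73789941  0.01969029  2.58391318] [0.6051191  0.30415687 0.05306806]
lift dir in tool [ 0.    0.15 -0.85] up60 [-0.   -0.34 -0.94]
```

Call:
drive_tool:
  deltas: [0,0.05,-0.28,0,0,0,25,0,0.15,-0.85,0,0,0,25,0,-0.25,-0.7,0,0,0,25,0,0,0,0,0,0,25]

```text
time_s: 11.3
position: [0.5739, 0.3156, 0.1621]
tool_rot: [0.108, -0.589, 0.788, -0.139]
ft_force: [0.2, -0.1, -2.2]
opening: 0.0313
```

Run:
```python
from k import *
s=monitor.get_state(); print(s['opening'],s['ft_force'],s['position'])
Rt=R.from_rotvec(np.radians(60)*np.cross(n,[0,0,1])/np.linalg.norm(np.cross(n,[0,0,1]))).as_matrix()@Rdip(70); print(Rt.round(2))
rows([.487,.115,.13],Rt,8)
```

```text
0.03133774851225082 [ 0.23772932 -0.11233902 -2.2078786 ] [0.57393064 0.31560665 0.16213835]
[[-0.28 -0.74 -0.62]
 [-0.96  0.21  0.18]
 [ 0.    0.64 -0.77]]
turn/row [-0.877  0.006 -0.003]
[0.45 0.07 0.04]
[0.45 0.07 0.05]
[0.45 0.06 0.06]
[0.45 0.05 0.07]
[0.45 0.04 0.07]
[0.45 0.03 0.08]
[0.45 0.02 0.08]
[0.45 0.01 0.09]
```

Call:
drive_tool:
  deltas: [0.45,0.07,0.04,-0.88,0,0,25,0.45,0.07,0.05,-0.88,0,0,25,0.45,0.06,0.06,-0.88,0,0,25,0.45,0.05,0.07,-0.88,0,0,25,0.45,0.04,0.07,-0.88,0,0,25]

```text
time_s: 11.92
position: [0.5176, 0.1878, 0.1374]
tool_rot: [-0.094, -0.591, 0.791, 0.126]
ft_force: [0.1, -0.5, -2.0]
opening: 0.0314
```

Call:
drive_tool:
  deltas: [0.45,0.03,0.08,-0.88,0,0,25,0.45,0.02,0.08,-0.88,0,0,25,0.45,0.01,0.09,-0.86,0,0,25,0,0,0,0,0,0,25,0,0,0,0,0,0,25]

```text
time_s: 12.55
position: [0.486, 0.1143, 0.1253]
tool_rot: [-0.206, -0.562, 0.752, 0.276]
ft_force: [0.2, -0.3, -2.1]
opening: 0.0314
```

Run:
```python
from k import *
s,im=snap('wrist','w7'); T=tool(s); print(s['time_s'],s['opening'],s['ft_force'],s['joint_pos'].round(2)); print(T.round(3))
Rt=R.from_rotvec(np.radians(60)*np.cross(n,[0,0,1])/np.linalg.norm(np.cross(n,[0,0,1]))).as_matrix()@Rdip(70)
print('rot err/.15',(R.from_matrix(T[:3,:3].T@Rt).as_rotvec()/.15).round(2))
a=np.linspace(0,2*np.pi,60); b=im.copy()
for r,z in((.032,-.036),(.032,-.026),(.016,.012),(.016,-.026)):
    P=T[:3,3]+np.c_[r*np.cos(a),r*np.sin(a),0*a+z]; cv2.polylines(b,[proj('wrist',P,s).astype(int)],True,(0,255,0),1)
sc=read_camera('scene'); c=proj('scene',[T[:3,3]])[0].astype(int); print(c)
cr=cv2.resize(sc[c[1]-45:c[1]+45,c[0]-50:c[0]+50],(400,360))
cv2.imwrite('pics/c7.png',np.hstack([b[60:420,90:470],cr])[...,::-1])
```

```text
12.55 0.03142963456118543 [ 0.15815157 -0.33589257 -2.11136764] [-0.03  0.72  1.41  0.17  1.7   1.79]
[[-0.283 -0.731 -0.62   0.486]
 [-0.959  0.216  0.183  0.114]
 [-0.     0.647 -0.763  0.125]
 [ 0.     0.     0.     1.   ]]
rot err/.15 [ 0.04  0.03 -0.03]
[329 167]
```

View pics/c7.png

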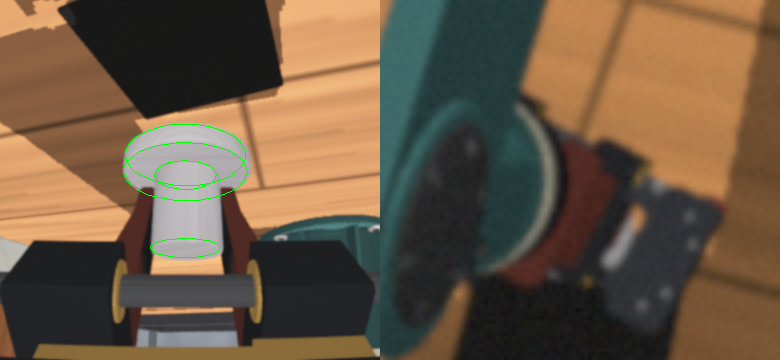

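The view shows the cap upright in the jaws, with predicted outlines matching at 36 mm from the face, and the mat below. Lowering to the mat.

Call:
drive_tool:
  deltas: [0,-0.32,0.38,0,0,0,25,0,-0.32,0.38,0,0,0,25,0,-0.16,0.19,0,0,0,25,0,0,0,0,0,0,25]

```text
time_s: 13.15
position: [0.4853, 0.1146, 0.0513]
tool_rot: [-0.207, -0.562, 0.751, 0.276]
ft_force: [0.8, -0.7, -1.6]
opening: 0.0311
```

Call:
drive_tool:
  deltas: [0,-0.02,0.025,0,0,0,25]

```text
time_s: 13.28
position: [0.4864, 0.1143, 0.0504]
tool_rot: [-0.206, -0.563, 0.752, 0.276]
ft_force: [0.2, 0.6, -1.4]
opening: 0.0313
```

Call:
drive_tool:
  deltas: [0,-0.02,0.025,0,0,0,25]

```text
time_s: 13.4
position: [0.4864, 0.1141, 0.0482]
tool_rot: [-0.206, -0.563, 0.752, 0.276]
ft_force: [0.4, 0.8, -2.6]
opening: 0.0316
```

Call:
drive_tool:
  deltas: [0,-0.02,0.025,0,0,0,25]

```text
time_s: 13.52
position: [0.486, 0.1141, 0.046]
tool_rot: [-0.206, -0.562, 0.752, 0.276]
ft_force: [-0.0, -0.7, -2.3]
opening: 0.0314
```

Call:
drive_tool:
  deltas: [0,-0.02,0.025,0,0,0,25]

```text
time_s: 13.65
position: [0.4857, 0.114, 0.0437]
tool_rot: [-0.206, -0.562, 0.752, 0.276]
ft_force: [0.6, -0.0, -2.4]
opening: 0.0312
```

Call:
drive_tool:
  deltas: [0,-0.016,0.019,0,0,0,25]

```text
time_s: 13.78
position: [0.4856, 0.114, 0.0421]
tool_rot: [-0.206, -0.562, 0.752, 0.276]
ft_force: [0.6, -0.5, -2.1]
opening: 0.0314
```

Call:
drive_tool:
  deltas: [0,-0.011,0.013,0,0,0,25]

```text
time_s: 13.9
position: [0.4855, 0.1141, 0.041]
tool_rot: [-0.206, -0.562, 0.752, 0.276]
ft_force: [0.5, 0.5, -1.7]
opening: 0.0318
```

Call:
drive_tool:
  deltas: [0,-0.011,0.013,0,0,0,25]

```text
time_s: 14.02
position: [0.4856, 0.1141, 0.04]
tool_rot: [-0.206, -0.562, 0.752, 0.276]
ft_force: [-0.8, 0.1, -1.8]
opening: 0.0313
```

Call:
drive_tool:
  deltas: [0,-0.011,0.013,0,0,0,25]

```text
time_s: 14.15
position: [0.4856, 0.1141, 0.039]
tool_rot: [-0.206, -0.562, 0.752, 0.276]
ft_force: [0.7, -0.3, -2.7]
opening: 0.0311
```

Call:
drive_tool:
  deltas: [0,-0.011,0.013,0,0,0,25]

```text
time_s: 14.28
position: [0.4856, 0.1141, 0.038]
tool_rot: [-0.206, -0.562, 0.752, 0.276]
ft_force: [0.2, 0.8, -1.6]
opening: 0.0315
```

Call:
drive_tool:
  deltas: [0,-0.011,0.013,0,0,0,25]

```text
time_s: 14.4
position: [0.4856, 0.1141, 0.037]
tool_rot: [-0.206, -0.562, 0.752, 0.276]
ft_force: [0.2, 0.6, -1.8]
opening: 0.0314
```

Call:
drive_tool:
  deltas: [0,-0.011,0.013,0,0,0,25]

```text
time_s: 14.52
position: [0.4856, 0.1141, 0.036]
tool_rot: [-0.206, -0.562, 0.752, 0.276]
ft_force: [0.4, 0.5, -2.1]
opening: 0.0314
```

Call:
drive_tool:
  deltas: [0,-0.011,0.013,0,0,0,25]

```text
time_s: 14.65
position: [0.4854, 0.1141, 0.0356]
tool_rot: [-0.207, -0.562, 0.752, 0.276]
ft_force: [1.2, -0.9, 8.1]
opening: 0.0314
```

Call:
drive_tool:
  deltas: [0,-0.011,0.013,0,0,0,25]

```text
time_s: 14.78
position: [0.4854, 0.1141, 0.0356]
tool_rot: [-0.207, -0.562, 0.751, 0.277]
ft_force: [1.3, -1.4, 14.2]
opening: 0.031
```

Contact at d ≈ 32 mm, so the cap is down on the mat. Releasing and backing out along the fingers, then coming vertical above it.

Call:
drive_tool:
  deltas: [0,0.008,-0.01,0,0,0,25,0,0,0,0,0,0,50,0,0,0,0,0,0,65,0,0,0,0,0,0,65]

```text
time_s: 15.28
position: [0.4857, 0.1141, 0.0345]
tool_rot: [-0.206, -0.562, 0.752, 0.276]
ft_force: [-0.2, 0.3, -0.0]
opening: 0.0579
```

Call:
drive_tool:
  deltas: [0,0,-0.5,0,0,0,65,0,0,-0.9,0,0,0,65,0,0,-0.9,0,0,0,65,0,0,0,0,0,0,65]

```text
time_s: 15.78
position: [0.5754, 0.0879, 0.1419]
tool_rot: [-0.203, -0.563, 0.753, 0.274]
ft_force: [0.4, 0.5, -0.5]
opening: 0.0652
```

Run:
```python
from k import *
s=monitor.get_state(); print(s['time_s'],s['position'],s['ft_force'])
x=np.array([-.277,-.961,0]);x/=np.linalg.norm(x);z=np.array([0,0,-1.]);Rt=np.c_[x,np.cross(z,x),z]
rows([.4856-.01,.1141+.003,.17],Rt,5)
```

```text
15.775 [0.57535567 0.08790931 0.14189139] [ 0.44298499  0.46544537 -0.4589727 ]
turn/row [ 0.927  0.006 -0.008]
[0.   0.33 0.15]
[0.   0.34 0.1 ]
[-0.    0.35  0.05]
[-0.    0.36  0.01]
[-0.    0.36 -0.04]
```

Call:
drive_tool:
  deltas: [0,0.33,0.15,0.93,0,0,65,0,0.34,0.1,0.93,0,0,65,0,0.35,0.05,0.93,0,0,65,0,0.36,0,0.93,0,0,65,0,0.36,-0.04,0.92,0,0,65]

```text
time_s: 16.4
position: [0.47, 0.1182, 0.1685]
tool_rot: [-0.001, -0.599, 0.801, 0.002]
ft_force: [0.4, 1.0, -0.4]
opening: 0.0651
```

Call:
drive_tool:
  deltas: [0,0,0,0,0,0,65,0,0,0,0,0,0,65]

```text
time_s: 16.65
position: [0.4719, 0.1182, 0.1689]
tool_rot: [-0.002, -0.599, 0.801, 0.003]
ft_force: [0.8, -1.2, 0.3]
opening: 0.065
```

Run:
```python
from k import *
s,im=snap('wrist','w8'); T=tool(s); A=T[:3,:3]; print(s['time_s'],s['joint_pos'].round(2)); print(T.round(3))
x=np.array([-.277,-.961,0]);x/=np.linalg.norm(x);z=np.array([0,0,-1.]);Rt=np.c_[x,np.cross(z,x),z]
print('rot err/.15',(R.from_matrix(A.T@Rt).as_rotvec()/.15).round(3))
# cap: bright low-saturation blob
hsv=cv2.cvtColor(im,cv2.COLOR_RGB2HSV); c=proj('wrist',[[.4856,.1141,.014]],s)[0]; print('pred',c)
m=((hsv[...,1]<70)&(hsv[...,2]>95)).astype('uint8'); yy,xx=np.indices(m.shape); m[np.hypot(xx-c[0],yy-c[1])>75]=0
cs,_=cv2.findContours(m,0,1); k=cv2.convexHull(max(cs,key=cv2.contourArea)); print(cv2.fitEllipse(k))
P=plane('wrist',k.reshape(-1,2),.013,s); f=least_squares(lambda q:np.hypot(P[:,0]-q[0],P[:,1]-q[1])-q[2],[.4856,.114,.032],loss='soft_l1',f_scale=.0005); print('flange',f.x,np.abs(f.fun).max())
```

```text
16.65 [0.1  0.29 1.83 0.   1.03 1.96]
[[-0.282 -0.959 -0.008  0.472]
 [-0.959  0.282  0.003  0.118]
 [-0.     0.008 -1.     0.169]
 [ 0.     0.     0.     1.   ]]
rot err/.15 [ 0.057  0.002 -0.035]
pred [276.41423905 179.91850714]
((276.8838806152344, 170.19422912597656), (68.97505187988281, 69.43437957763672), 74.1287612915039)
flange [0.49302015 0.11148954 0.03170318] 0.0005472588167396569
```

Cap found by mask: full 31.7 mm radius circle at (0.493, 0.1115), lying flat on the mat near its centre. Re-gripping vertically.

Call:
drive_tool:
  deltas: [0,-0.37,0.2,0.055,0,0,65,0,0,0.7,0,0,0,65,0,0,0.7,0,0,0,65,0,0,0.4,0,0,0,65,0,0,0.15,0,0,0,65]

```text
time_s: 17.32
position: [0.4937, 0.1113, 0.0378]
tool_rot: [-0.001, -0.598, 0.801, 0.001]
ft_force: [-0.7, 0.0, 0.8]
opening: 0.0649
```

Call:
drive_tool:
  deltas: [0,0,0,0,0,0,65,0,0,0,0,0,0,25,0,0,0,0,0,0,25,0,0,0,0,0,0,25,0,0,0,0,0,0,25]
  squeeze: 25

```text
time_s: 17.95
position: [0.4935, 0.1119, 0.0406]
tool_rot: [0.001, -0.599, 0.801, -0.0]
ft_force: [-0.4, -0.1, 3.1]
opening: 0.0317
```

Call:
drive_tool:
  deltas: [0,0,0,0,0,0,25]

```text
time_s: 18.08
position: [0.4935, 0.1119, 0.0406]
tool_rot: [0.001, -0.599, 0.801, -0.0]
ft_force: [-1.0, 0.3, 6.0]
opening: 0.0314
```

Call:
drive_tool:
  deltas: [0,0,-0.3,0,0,0,25,0,0,-0.9,0,0,0,25,0.5,-0.2,-0.8,0,0,0,25,0.9,-0.3,-0.16,0,0,0,25,0.9,-0.33,0,0,0,0,25]

```text
time_s: 18.7
position: [0.5025, -0.0359, 0.171]
tool_rot: [0.001, -0.599, 0.8, -0.001]
ft_force: [1.0, -0.3, -2.2]
opening: 0.0315
```

Call:
drive_tool:
  deltas: [0.29,0,0,0,0,0,25,0,0,0,0,0,0,25,0,0,0,0,0,0,25,0,0,0,0,0,0,25]

```text
time_s: 19.2
position: [0.4968, -0.05, 0.1694]
tool_rot: [0.0, -0.6, 0.8, 0.0]
ft_force: [0.7, 1.1, -1.9]
opening: 0.0315
```

Run:
```python
from k import *
s,im=snap('wrist','w9'); T=tool(s); A=T[:3,:3]; print(s['time_s'],s['position'],s['ft_force'],s['opening'],s['joint_pos'].round(2)); print(A.round(3))
hsv=cv2.cvtColor(im,cv2.COLOR_RGB2HSV)
hub=np.array([.5745,-.0738])
ov=im.copy(); a=np.linspace(0,2*np.pi,80)
def fit(mask,plpt,c,rad,r0,tag):
    yy,xx=np.indices(mask.shape); m=(mask&(np.hypot(xx-c[0],yy-c[1])<rad)).astype('uint8')
    cs,_=cv2.findContours(m,0,1); k=cv2.convexHull(max(cs,key=cv2.contourArea)).reshape(-1,2)
    o,d=ray('wrist',k,s); t=((plpt-o)@A[:,2])/(d@A[:,2]); P=(o+d*t[:,None]-T[:3,3])@A
    f=least_squares(lambda q:np.hypot(P[:,0]-q[0],P[:,1]-q[1])-q[2],[*P[:,:2].mean(0),r0],loss='soft_l1',f_scale=.0005); print(tag,(f.x*1e3).round(2),np.median(abs(f.fun)).round(5),'world',(T[:3,3]+A[:,:2]@f.x[:2]).round(4))
g=(hsv[...,1]<75)&(hsv[...,2]>95)
c=proj('wrist',[[*hub,.022]],s)[0]; print(c)
fit(g,np.array([0,0,.021]),c,62,.038,'hub flange')
cc=proj('wrist',[T[:3,3]+A@[0,-.003,.0265]],s)[0]; print(cc)
for r,z,h in((.038,.022,hub),(.024,.054,hub),(.013,.062,hub)):
    cv2.polylines(ov,[proj('wrist',np.c_[h[0]+r*np.cos(a),h[1]+r*np.sin(a),0*a+z],s).astype(int)],True,(0,255,0),1)
for y,col in((0,(0,255,0)),(-.004,(255,0,0))):
  for r,z in((.032,.0265),(.016,-.0115)):
    cv2.polylines(ov,[proj('wrist',T[:3,3]+np.c_[r*np.cos(a),y+r*np.sin(a),0*a+z]@A.T,s).astype(int)],True,col,1)
cv2.imwrite('pics/c9.png',cv2.resize(ov[0:330,150:410],None,fx=1.8,fy=1.8,interpolation=cv2.INTER_CUBIC)[...,::-1])
```

```text
19.2 [ 0.49682467 -0.04998857  0.16942511] [ 0.74776766  1.09865951 -1.87434962] 0.03145881736412214 [-0.24  0.3   1.81  0.    1.03  1.62]
[[-0.281 -0.96  -0.   ]
 [-0.96   0.281  0.001]
 [-0.001  0.    -1.   ]]
[277.54390038 105.16971546]
hub flange [  6.97 -84.31  44.93] 0.00101 world [ 0.5758 -0.0804  0.1694]
[275.6873785 252.2789399]
```

View pics/c9.png

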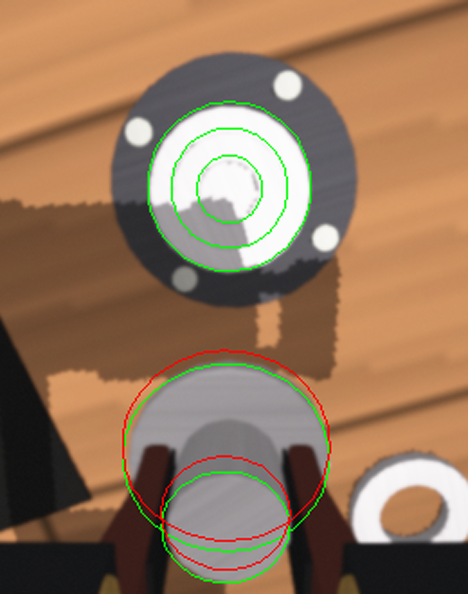

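The view (my twelfth) shows the hub outline coinciding with the predicted circles at (0.5745, −0.0738), and the held cap close to the y = 0 overlay. One numeric fit of each flange's arc, then move.

Run:
```python
from k import *
s=monitor.get_state(); T=tool(s); A=T[:3,:3]; im=cv2.imread('pics/w9.png'); g=cv2.cvtColor(im,cv2.COLOR_BGR2GRAY).astype(float); g=cv2.GaussianBlur(g,(0,0),1)
def arc(c,r0,r1,angs,zt,tag,rad,sgn):
    pts=[]
    for th in np.radians(angs):
        rr=np.arange(r0,r1,.25); x=(c[0]+rr*np.cos(th)).astype('f4'); y=(c[1]-rr*np.sin(th)).astype('f4')
        v=cv2.remap(g.astype('f4'),x[None],y[None],cv2.INTER_LINEAR)[0]; d=np.gradient(v)*sgn; i=d.argmax(); pts.append((x[i],y[i]))
    o,d=ray('wrist',np.array(pts),s); pl=T[:3,3]+A[:,2]*zt; t=((pl-o)@A[:,2])/(d@A[:,2]); P=(o+d*t[:,None]-T[:3,3])@A
    for free in (1,0):
        f=least_squares(lambda q:np.hypot(P[:,0]-q[0],P[:,1]-q[1])-(q[2] if free else rad),[*P[:,:2].mean(0)]+[rad]*free,loss='soft_l1',f_scale=.0003); print(tag,(f.x*1e3).round(2),'res',(np.median(abs(f.fun))*1e3).round(2))
h=T[2,3]
arc((277.5,104.5),36,54,range(0,360,5),h-.0215,'hub flange',.038,-1)
arc((277,258),48,66,range(25,156,5),.027,'cap flange',.032,-1)
arc((275.5,292.5),26,42,[*range(200,341,5)],-.0115,'cap neck low',.016,-1)
```

```text
hub flange [  0.73 -80.43  37.54] res 0.18
hub flange [  0.69 -80.38] res 0.46
cap flange [ 0.57 -1.11 29.96] res 0.16
cap flange [0.99 1.08] res 0.36
cap neck low [ 0.91 -0.14 15.92] res 0.36
cap neck low [ 0.94 -0.22] res 0.36
```

Call:
drive_tool:
  deltas: [0,-0.67,0,0,0,0,25,0,-0.667,0.3,0,0,0,25,0,0,0.5,0,0,0,25,0,0,0.25,0,0,0,25,0,0,0,0,0,0,25]

```text
time_s: 19.88
position: [0.5725, -0.073, 0.1055]
tool_rot: [-0.001, -0.599, 0.801, 0.001]
ft_force: [-0.2, -0.1, -1.0]
opening: 0.0313
```

Call:
drive_tool:
  deltas: [0,0,0.03,0,0,0,25,0,0,0.02,0,0,0,25]

```text
time_s: 20.12
position: [0.5746, -0.074, 0.1047]
tool_rot: [0.001, -0.599, 0.801, -0.001]
ft_force: [0.1, 0.8, -2.2]
opening: 0.0316
```

Call:
drive_tool:
  deltas: [0,0,0.02,0,0,0,25]

```text
time_s: 20.25
position: [0.5744, -0.0741, 0.1032]
tool_rot: [0.001, -0.599, 0.801, -0.001]
ft_force: [-0.5, -0.4, -1.9]
opening: 0.0315
```

Call:
drive_tool:
  deltas: [0,0,0.02,0,0,0,25]

```text
time_s: 20.38
position: [0.5742, -0.0741, 0.1016]
tool_rot: [0.0, -0.599, 0.801, -0.0]
ft_force: [0.7, -0.2, -2.5]
opening: 0.0316
```

Call:
drive_tool:
  deltas: [0,0,0.02,0,0,0,25]

```text
time_s: 20.5
position: [0.574, -0.074, 0.1002]
tool_rot: [0.0, -0.599, 0.801, -0.0]
ft_force: [-0.8, 0.5, -1.8]
opening: 0.0312
```

Call:
drive_tool:
  deltas: [0,0,0.02,0,0,0,25]

```text
time_s: 20.62
position: [0.574, -0.074, 0.0988]
tool_rot: [0.0, -0.599, 0.801, -0.0]
ft_force: [0.5, 0.2, -1.9]
opening: 0.0315
```

Call:
drive_tool:
  deltas: [0,0,0.015,0,0,0,25]

```text
time_s: 20.75
position: [0.5739, -0.074, 0.0978]
tool_rot: [0.0, -0.599, 0.801, 0.0]
ft_force: [-0.3, 0.2, -2.0]
opening: 0.0313
```

Call:
drive_tool:
  deltas: [0,0,0.015,0,0,0,25]

```text
time_s: 20.88
position: [0.574, -0.074, 0.097]
tool_rot: [0.0, -0.599, 0.801, -0.0]
ft_force: [-0.2, 0.0, -1.8]
opening: 0.0313
```

Call:
drive_tool:
  deltas: [0,0,0.02,0,0,0,25]

```text
time_s: 21.0
position: [0.574, -0.074, 0.0958]
tool_rot: [0.0, -0.599, 0.801, -0.0]
ft_force: [0.6, -0.0, -2.3]
opening: 0.0315
```

Call:
drive_tool:
  deltas: [0,0,0.02,0,0,0,25]

```text
time_s: 21.12
position: [0.574, -0.074, 0.0946]
tool_rot: [0.0, -0.599, 0.801, -0.0]
ft_force: [0.6, -1.1, -1.6]
opening: 0.0315
```

Call:
drive_tool:
  deltas: [0,0,0.02,0,0,0,25]

```text
time_s: 21.25
position: [0.574, -0.074, 0.0934]
tool_rot: [0.0, -0.599, 0.801, -0.0]
ft_force: [0.5, -0.3, -1.4]
opening: 0.0317
```

Call:
drive_tool:
  deltas: [0,0,0.015,0,0,0,25]

```text
time_s: 21.38
position: [0.574, -0.074, 0.0925]
tool_rot: [0.0, -0.599, 0.801, -0.0]
ft_force: [-0.0, -0.1, -1.3]
opening: 0.0319
```

Well below the spigot-top level, with no resistance. Continuing to the seat.

Call:
drive_tool:
  deltas: [0,0,0.015,0,0,0,25]

```text
time_s: 21.5
position: [0.574, -0.074, 0.0916]
tool_rot: [0.0, -0.599, 0.801, -0.0]
ft_force: [-0.1, -0.5, -2.5]
opening: 0.0318
```

Call:
drive_tool:
  deltas: [0,0,0.015,0,0,0,25]

```text
time_s: 21.62
position: [0.574, -0.074, 0.0907]
tool_rot: [0.0, -0.599, 0.801, -0.0]
ft_force: [0.0, -0.8, -3.0]
opening: 0.032
```

Call:
drive_tool:
  deltas: [0,0,0.015,0,0,0,25]

```text
time_s: 21.75
position: [0.5741, -0.074, 0.0906]
tool_rot: [0.0, -0.599, 0.801, -0.0]
ft_force: [-2.6, -0.0, 11.5]
opening: 0.0314
```

Call:
drive_tool:
  deltas: [0,0,0.01,0,0,0,25]

```text
time_s: 21.88
position: [0.5741, -0.074, 0.0906]
tool_rot: [0.0, -0.599, 0.801, -0.0]
ft_force: [-4.3, 0.9, 14.9]
opening: 0.0317
```

Seated at 0.0906 against a predicted 0.0905. Easing off, releasing and rising.

Call:
drive_tool:
  deltas: [0,0,-0.02,0,0,0,25,0,0,0,0,0,0,45,0,0,0,0,0,0,65,0,0,0,0,0,0,65]

```text
time_s: 22.38
position: [0.574, -0.074, 0.0904]
tool_rot: [0.0, -0.599, 0.801, -0.0]
ft_force: [-0.2, -0.4, 1.0]
opening: 0.0581
```

Call:
drive_tool:
  deltas: [0,0,-0.5,0,0,0,65,0,0,-0.9,0,0,0,65,0,0.6,-0.7,0,0,0,65,0,0.9,0,0,0,0,65,0,0,0,0,0,0,65]

```text
time_s: 23.0
position: [0.483, -0.0471, 0.2163]
tool_rot: [-0.001, -0.599, 0.801, 0.001]
ft_force: [0.1, 0.1, -0.2]
opening: 0.0654
```

Call:
drive_tool:
  deltas: [0,0,0,0,0,0,65,0,0,0,0,0,0,65,0,0,0,0,0,0,65]

```text
time_s: 23.38
position: [0.4886, -0.0489, 0.2162]
tool_rot: [0.0, -0.599, 0.801, -0.0]
ft_force: [0.1, 0.5, -0.3]
opening: 0.0649
```

Run:
```python
from k import *
s,im=snap('wrist','w10'); T=tool(s); print(s['time_s'],s['position'],s['ft_force'])
for nm in('scene','top'): snap(nm,nm+'2')
g=cv2.GaussianBlur(cv2.cvtColor(im,cv2.COLOR_RGB2GRAY).astype('f4'),(0,0),1)
def arc(xy,z,rad,sgn,ang=range(0,360,5)):
    c=proj('wrist',[[*xy,z]],s)[0]; rp=np.linalg.norm(proj('wrist',[[xy[0],xy[1]+rad,z]],s)[0]-c); pts=[]
    for th in np.radians(list(ang)):
        rr=np.arange(rp*.8,rp*1.2,.25); x=(c[0]+rr*np.cos(th)).astype('f4');y=(c[1]-rr*np.sin(th)).astype('f4')
        v=cv2.remap(g,x[None],y[None],cv2.INTER_LINEAR)[0]; i=(np.gradient(v)*sgn).argmax(); pts.append((x[i],y[i]))
    P=plane('wrist',pts,z,s); f=least_squares(lambda q:np.hypot(P[:,0]-q[0],P[:,1]-q[1])-q[2],[*xy,rad],loss='soft_l1',f_scale=.0003); return f.x.round(4),round(float(np.median(abs(f.fun))),4)
for z in (.064,.072): print('cap flange upper edge z',z,arc((.5745,-.0738),z,.032,-1))
print('neck top home',arc((.5745,-.0738),.102,.016,-1))
# bystanders: difference between first and last frames around each
for nm in('scene','top'):
    a,b=[cv2.imread(f'pics/{nm}{k}.png').astype(int) for k in(0,2)]
    for t,P in(('tin',(.770,.0703,.085)),('spacer',(.3745,-.125,.012)),('tin side',(.77,.07,.04))):
        u_,v_=proj(nm,[P])[0].astype(int); d=abs(a-b)[v_-12:v_+12,u_-12:u_+12]; print(nm,t,(u_,v_),d.mean().round(1))
    for t,(u_,v_) in (('brush',{'scene':(160,255),'top':(370,145)}[nm]),): print(nm,t,abs(a-b)[v_-25:v_+25,u_-15:u_+15].mean().round(1))
```

```text
23.375 [ 0.48857136 -0.04889013  0.216184  ] [ 0.0680593   0.50308618 -0.3385212 ]
cap flange upper edge z 0.064 (array([ 0.5728, -0.0729,  0.0328]), 0.0002)
cap flange upper edge z 0.072 (array([ 0.5727, -0.073 ,  0.0319]), 0.0002)
neck top home (array([ 0.5731, -0.0739,  0.0146]), 0.0003)
scene tin (np.int64(263), np.int64(292)) 5.9
scene spacer (np.int64(246), np.int64(134)) 20.6
scene tin side (np.int64(264), np.int64(299)) 6.0
scene brush 6.8
top tin (np.int64(272), np.int64(119)) 11.5
top spacer (np.int64(352), np.int64(278)) 14.4
top tin side (np.int64(273), np.int64(125)) 11.2
top brush 16.6
```

Flange-radius evidence is ambiguous: its best match is at a slightly higher plane, while the neck radius says lower. I'll settle it by touch, resting closed fingertips lightly on the neck top (home gives TCP ≈ 0.121, perched ≈ 0.129).

Call:
drive_tool:
  deltas: [0,-0.5,0,0,0,0,8,0,-0.5,0,0,0,0,8,0,-0.5,0.1,0,0,0,8,0,0,0.6,0,0,0,8,0,0,0.6,0,0,0,8]

```text
time_s: 24.15
position: [0.5749, -0.0743, 0.1376]
tool_rot: [0.001, -0.599, 0.801, -0.0]
ft_force: [-0.3, 0.2, -0.6]
opening: 0.0183
```

Call:
drive_tool:
  deltas: [0,0,0,0,0,0,8,0,0,0.05,0,0,0,8,0,0,0,0,0,0,8]

```text
time_s: 24.52
position: [0.575, -0.0742, 0.1368]
tool_rot: [0.001, -0.599, 0.801, -0.001]
ft_force: [0.1, -0.3, -0.6]
opening: 0.008
```

Call:
drive_tool:
  deltas: [0,0,0.03,0,0,0,8]

```text
time_s: 24.65
position: [0.5749, -0.0742, 0.135]
tool_rot: [0.001, -0.599, 0.801, -0.001]
ft_force: [-0.9, -0.4, -0.6]
opening: 0.0078
```

Call:
drive_tool:
  deltas: [0,0,0.03,0,0,0,8]

```text
time_s: 24.78
position: [0.5744, -0.0741, 0.1325]
tool_rot: [0.001, -0.599, 0.801, -0.001]
ft_force: [-0.4, -0.1, -0.4]
opening: 0.0083
```

Call:
drive_tool:
  deltas: [0,0,0.03,0,0,0,8]

```text
time_s: 24.9
position: [0.574, -0.074, 0.1302]
tool_rot: [0.0, -0.599, 0.801, -0.0]
ft_force: [-0.2, -0.7, 0.9]
opening: 0.0082
```

Call:
drive_tool:
  deltas: [0,0,0.03,0,0,0,8]

```text
time_s: 25.02
position: [0.574, -0.074, 0.1282]
tool_rot: [0.0, -0.599, 0.801, -0.0]
ft_force: [0.2, 0.3, -0.0]
opening: 0.008
```

Call:
drive_tool:
  deltas: [0,0,0.03,0,0,0,8]

```text
time_s: 25.15
position: [0.5739, -0.074, 0.1263]
tool_rot: [0.0, -0.599, 0.801, 0.0]
ft_force: [-0.4, 0.1, 0.9]
opening: 0.0075
```

Call:
drive_tool:
  deltas: [0,0,0.02,0,0,0,8]

```text
time_s: 25.28
position: [0.5739, -0.074, 0.1251]
tool_rot: [0.0, -0.599, 0.801, 0.0]
ft_force: [-0.3, 0.5, 0.3]
opening: 0.0081
```

Call:
drive_tool:
  deltas: [0,0,0.02,0,0,0,8]

```text
time_s: 25.4
position: [0.574, -0.074, 0.124]
tool_rot: [0.0, -0.599, 0.801, -0.0]
ft_force: [0.3, -0.4, -0.3]
opening: 0.0081
```

Call:
drive_tool:
  deltas: [0,0,0.015,0,0,0,8]

```text
time_s: 25.52
position: [0.574, -0.074, 0.1231]
tool_rot: [0.0, -0.599, 0.801, -0.0]
ft_force: [0.3, -0.9, -0.4]
opening: 0.0082
```

Call:
drive_tool:
  deltas: [0,0,0.015,0,0,0,8]

```text
time_s: 25.65
position: [0.574, -0.074, 0.1222]
tool_rot: [0.0, -0.599, 0.801, -0.0]
ft_force: [-0.2, -0.0, -0.2]
opening: 0.0077
```

Call:
drive_tool:
  deltas: [0,0,0.015,0,0,0,8]

```text
time_s: 25.78
position: [0.574, -0.074, 0.1214]
tool_rot: [0.0, -0.599, 0.801, -0.0]
ft_force: [-1.9, -0.5, 6.1]
opening: 0.0082
```

Call:
drive_tool:
  deltas: [0,0,0.01,0,0,0,8]

```text
time_s: 25.9
position: [0.5741, -0.074, 0.1214]
tool_rot: [0.0, -0.599, 0.801, -0.0]
ft_force: [-2.1, 0.6, 9.4]
opening: 0.0082
```

Contact at 0.1214 means the neck top is at 0.102, so hub and cap are both fully home. Retreating, then a quick bystander check and hand-in.

Call:
drive_tool:
  deltas: [0,0,-0.3,0,0,0,8,0,0,-0.9,0,0,0,8,0,0,-0.9,0,0,0,8,0,0,0,0,0,0,8,0,0,0,0,0,0,8]

```text
time_s: 26.52
position: [0.5734, -0.0739, 0.2463]
tool_rot: [0.0, -0.599, 0.801, 0.0]
ft_force: [-0.2, 0.5, -1.0]
opening: 0.0083
```

Run:
```python
from h import *
s=monitor.get_state(); print(s['time_s'],s['position'],s['ft_force'],s['qd'].round(3))
_,im=snap('scene','scene3'); a=cv2.imread('pics/scene0.png'); b=im[...,::-1].copy()
for t,(u,v,r) in {'tin':(265,298,26),'spacer':(247,135,20),'brush':(160,255,38)}.items():
    tp=cv2.cvtColor(a[v-r:v+r,u-r:u+r],cv2.COLOR_BGR2GRAY); w=cv2.cvtColor(b[v-r-10:v+r+10,u-r-10:u+r+10],cv2.COLOR_BGR2GRAY)
    _,m,_,l=cv2.minMaxLoc(cv2.matchTemplate(w,tp,cv2.TM_CCOEFF_NORMED)); print(t,'shift px',(l[0]-10,l[1]-10),'corr',round(m,3))
print(arm.job_done())
```

```text
26.525 [ 0.57344451 -0.07390718  0.24631451] [-0.22426879  0.52759023 -1.00084867] [0.    0.024 0.026 0.    0.001 0.001]
tin shift px (0, 0) corr 0.999
spacer shift px (-2, 10) corr 0.42
brush shift px (0, 0) corr 0.995
the job is handed in; nothing more can be done
None
```

The swivel is assembled and handed in after about 26.5 s of robot time.

- **Hub:** it went down over the base spigot on the first try and met the base plate at about home height. An outline check from the wrist camera agreed.
- **Cap:** a grip straight along its neck was out of joint range. I gripped the neck at 70° below level instead, lifted the cap off the rest and laid it face down about 6 mm from the mat centre. I released it, gripped it again from above and seated it on the hub.

**Last checks:**
- **Seating:** the cap seated at tool height 0.0906 m (0.0905 expected). A light touch on top of the neck met at 0.1214 m (0.121 for everything home, 0.129 if perched on a spigot).
- **Disagreement:** before the touch test, the camera's radius fit of the cap flange matched a plane about 8 mm too high, while its fit of the neck top pointed the other way. I trusted the touch.
- **Bystanders:** the tin and brush show no shift in the pictures.
- **Failed check:** the picture match for the spacer ring came out poor (0.42), probably because the arm or its shadow was in that area. I did not confirm its position separately, though nothing was moved near it.

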